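# Switch on the bench power under its push-latch lid

## Task

Switch on the workshop bench's power box: press the ribbed pad on its closed lid once so that the push-latch lets the lid spring open, press the raised half of the big rocker inside (the half away from the robot) until it tips over, then push the lid back down and press it until the latch holds it shut. Use only fingertip pushes: never grip or pull the lid or touch its inside, pick nothing up, and leave the tools and parts on the bench where they are.

Things in the scene. Friction and masses are not known exactly. Their poses are not given: they have to be found in the camera images.
- power_box: Grey power box bolted to the bench: case 150 x 132 mm, walls 66 mm high, overlapping lid 164 x 130 mm with its top at 82 mm when shut. Origin: centre of underside, z up. x runs along the lid's hinge; hinge on the +y side, lid's free edge on the -y side (y = -68 mm); sockets on the -x and +x faces, feet out to x = +-100 mm. It stands left or right on the bench, the parts tray on the other side.
- lid (a joint): Lid angle, rad. 0 = shut and latched (level), grows as it opens; a damped spring swings it in about 2 s to its stop at 1.75, upright and leaning 10 degrees back. Push-push latch: press the shut lid about 7 mm down to a firm stop (-0.058; some 2 N at the pad) and let go: it opens. Push the open lid (1 to 3 N near its free edge) down to the same stop and let go: it latches at 0.
- lid_press (a point): Middle of the black ribbed press pad (60 x 20 mm) on the lid's outer face, right over the latch, 119 mm from the hinge line, 22 mm from the free edge; 82 mm above the bench when shut; moves with the lid. Axes: x along the hinge, z out of the outer face (up when shut), y towards the hinge.
- lid_hinge (a point): Middle of the lid's hinge line, 74 mm above the bench; stays put, its axes turn with the lid as those of lid_press. The lid's outer face lies 8 mm outside this line (along z here) and the lid reaches 141 mm from it; upright, its edge stands about 213 mm above the bench.
- lid_lining: Pale lining on the inner face of the lid with the steel latch tongue (40 mm wide, reaching 44 mm in from the lid's outer face) near the free edge. Not to be touched. Origin at the hinge.
- deck (a point): Middle of the switch deck, the floor of the well under the lid, 40 mm above the bench; axes as the box. The well is 140 mm (x) by 122 mm (y), its walls rise 26 mm above the deck (34 mm at the hinge). On the deck: the rocker, and in a row 37 mm towards +y two fuse caps, a stud and a lamp, at most 12 mm high.
- rocker (a joint): Angle of the rocker switch, rad: 0 = off (half towards the box's +x raised), 0.24 = on (that half down). It snaps over at 0.12 and stays in either position; about 3 N on the raised half tips it.
- rocker_raised (a point): Middle of the upper face of the rocker's raised half, 20 mm from the pivot towards the box's +x; about 57 mm above the bench when off, 52 mm when on. The black paddle is 60 mm (along the box's x) by 33 mm, its pivot 50 mm above the bench at box x = 0, y = -12 mm.
- parts_tray: Open steel parts tray fixed on the bench, 150 x 200 x 45 mm, holding a wheel hub and a cassette; origin centre of underside. Bystander.
- wheel_hub: Aluminium bicycle hub lying in the tray, 58 mm across, 90 mm long; bystander. Origin under its middle.
- cassette: Steel sprocket cassette lying in the tray, 96 mm across, 34 mm high; bystander. Origin centre of underside.
- oil_bottle: White oil bottle with black cap, 44 mm across, 125 mm high, standing about 55 mm beyond the lid's free edge; bystander. Origin centre of underside.
- cone_wrench: Flat wrench, 130 mm long, lying on the bench on the box's -x side; bystander.
- tyre_lever: Black tyre lever, 110 mm long, 8 mm high, lying on the bench on the box's +x side; bystander.
- spoke_jar: Clear jar, 80 mm across, 108 mm high, with spokes standing out of it up to 240 mm; bystander beyond the middle of the bench. Origin centre of underside.
- grease_tub: White tub with grey cap, 68 mm across, 55 mm high, near the robot; bystander. Origin centre of underside.
Things that resemble listed ones, but are neither listed nor needed, are in the scene too. Leave any turquoise look-alike of the power_box alone.

How it is judged:
By the outcome, as a careful person would: the job done as asked, in the order asked, and still so for the second after the job is handed in, with the robot touching nothing.
It also fails if it takes over 58 s, if anything falls off the work surface, if the arm or the gripper's body presses on something with over 40 N, if the wrist force passes 120 N, or if a joint passes its speed limit or range.

## Robot

A 7-joint arm with a two-finger parallel gripper is mounted at the origin on the work surface. World frame = base frame: x ahead of the robot, y to its left, z up, the work surface at z = 0. Lengths are in m, angles in rad, forces in N, time in s.
With the tool pointing down it reaches from about 0.425 to 0.925 m from the base axis. Payload 6.8 kg.
Tool frame: the origin (TCP) lies at the very end of the fingers, on their centre line; the grasp point (between the pads) lies 19 mm behind it; z points along the fingers, x is the direction in which the jaws open and shut, and the axes are right-handed (so a half turn about z gives the same grasp; the last joint's range is limited). The gripper opens to 85 mm and grips with 20 to 120 N. Pads are 22 mm wide; open, the fingers measure 114 mm over their backs; the gripper's body (76 mm by 85 mm) begins 54 mm behind the grasp point. The pads swing forward as they close: fully open they stand 13 mm farther back than shut.
Start: joints at [-0.108, 0.477, 0.022, 1.555, -0.011, 1.109, -0.083], TCP at [0.675, 0, 0.231] pointing down, gripper open.
Joint ranges: [-2.96, 2.96], [-0.34, 2.1], [-1.41, 1.46], [0.24, 2.44], [-1.37, 4.51], [0.17, 1.92], [-2.96, 2.96]. Speed limits (rad/s): [2.39, 2.39, 3.14, 3.14, 3.14, 3.14, 3.14].

## Interface

Orientations are given as a rotation vector (axis times angle).
In Python, from bench import get_obs, imaging, hand_in gives the robot as it stands.
- The arm moves only by the tool send_rows, never from a script. Its argument "motion" is a list of rows, each an object with "dp": the shift along the world's x, y, z in m, a list of three; "rot": the turn, a rotation vector about the world's x, y, z in rad, a list of three; "grip": the finger opening in m, from 0 to 0.0854. In form: [{"dp": [dx, dy, dz], "rot": [ax, ay, az], "grip": grip}, ...]. A call has 1 to 20 rows; each row shifts and turns the pose as measured when the row begins; what a row does not reach is not made up. A row lasts 1/8 s, in which the tool goes at most 62.5 mm and 10.7 degrees, less where a joint would pass 70% of its speed; a pose out of reach is approached as far as the arm can. A call is refused whole if a number of a shift passes 0.0625 or a number of a turn 0.188, either way. A call with a gripper value outside its range is refused whole. The fingers move at their own pace and stop on an object; "grip_force" is the grip in N (left out, the last holds). Time passes only in rows, so rows that do not move let the fingers close. It gives the time, the measured TCP pose, the force and the opening at its end, in the units of the state.
- get_obs(): the state, without advancing time (a new reading comes with each control period).
- imaging.grab_frame(name): name is "scene" or "side" or "wrist"; returns a dict with "img" (420x560x3 uint8, red, green, blue), "fx", "fy", "cx", "cy" (pixels), "D" ([k1, k2, p1, p2, k3] as OpenCV has them; the pictures are not rectified), "R" (3x3) and "t" (3): a world point X has camera coordinates R X + t. Camera axes: x right, y down, z forward; pixel columns grow to the right and rows downward; lengths in m; the calibration is good to about 2 mm. A picture is of the moment at which its call begins. There is no depth.
- hand_in(): hands the job in, once; it reports no verdict.
The state is a dict: "clock": time; "joints": joint angles; "qvel": joint speeds; "tau": joint torques, N m; "tcp_pos": TCP position; "orientation": TCP orientation; "contact_force": force on the tool from outside, world axes, zero at the start; "moment": the same for the moment, N m; "grip_width": finger opening in m.
Only numpy, scipy, OpenCV 4.12 (cv2) and the standard library are available. Lean on these libraries where they do the work, as an engineer would, in place of code of your own. Each camera call takes 0.05 s, during which the arm holds its last target. There are 200 camera calls.

## Working session

There is one attempt and no reset: what is moved stays moved. The work goes in short steps, Python scripts to look and compute and a tool call to move; the robot and the scene stay as the last step left them, time stands still between calls to the robot, and variables do not carry over. Pictures are saved under pics/ and viewed, about 8 in all and at most 12, crops included, and the job is handed in when it is done.

Besides the shell and the picture viewer there is one more tool, called after "Request:" as name(argument=value, ...), one argument or row to a line, values as JSON. send_rows: Moves the arm, as the interface text tells. Its arguments: {"type":"object","properties":{"motion":{"type":"array","items":{"type":"object","properties":{"dp":{"type":"array","items":{"type":"number"}},"rot":{"type":"array","items":{"type":"number"}},"grip":{"type":"number"}}}},"grip_force":{"type":"number"}},"required":["motion"]}

```bash
mkdir -p pics; ls
cat > h.py <<'E'
import numpy as np, cv2
from bench import get_obs, imaging, hand_in
def grab(n):
    f=imaging.grab_frame(n); f['K']=np.array([[f['fx'],0,f['cx']],[0,f['fy'],f['cy']],[0,0,1.]])
    f['R']=np.array(f['R']);f['t']=np.array(f['t']);f['D']=np.array(f['D'],float); return f
def ray(f,uv):
    p=cv2.undistortPoints(np.array(uv,float).reshape(-1,1,2),f['K'],f['D']).reshape(-1,2)
    d=np.c_[p,np.ones(len(p))]@f['R']; return -f['R'].T@f['t'],d
def onz(f,uv,z):
    c,d=ray(f,uv); return c+d*((z-c[2])/d[:,2])[:,None]
def proj(f,X):
    return cv2.projectPoints(np.array(X,float).reshape(-1,1,3),cv2.Rodrigues(f['R'])[0],f['t'],f['K'],f['D'])[0].reshape(-1,2)
def save(f,n): cv2.imwrite('pics/'+n,cv2.cvtColor(f['img'],cv2.COLOR_RGB2BGR))
E
python3 - <<'E'
from h import *
a=[grab(n) for n in('scene','side')]
for f,n in zip(a,('scene','side')): save(f,n+'0.png'); print(n,-f['R'].T@f['t'],f['fx'])
print(get_obs())
E
```

```text
pics
scene [0.91381792 0.38508721 0.96331557] 401.333988532211
side [ 0.08145374 -1.08367388  1.15840538] 528.1995469972683
{'clock': 0.1, 'joints': array([-0.10808655,  0.47772704,  0.02233069,  1.55636725, -0.01152075,
        1.1092957 , -0.08312358]), 'qvel': array([-3.57778498e-04, -2.29642765e-05,  1.50847667e-03, -3.29870414e-03,
        1.16021883e-04,  2.18780736e-04,  1.94143628e-03]), 'tau': array([ 5.69385389e-03, -5.97765398e+01,  1.61440808e+00, -2.81952703e+01,
        1.29656185e-02,  5.02699884e-03, -1.13572563e-05]), 'tcp_pos': array([ 6.74456904e-01, -7.48710228e-06,  2.30410069e-01]), 'orientation': array([ 3.14149361e+00, -2.47950822e-05, -2.61818313e-03]), 'contact_force': array([-0.26285106, -0.0274491 , -1.34130878]), 'moment': array([-0.02718719,  0.00694298, -0.05936107]), 'grip_width': 0.08524035826621387}
```

View pics/scene0.png

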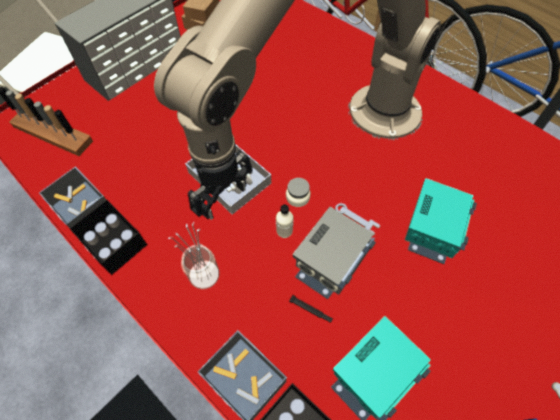

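View pics/side0.png

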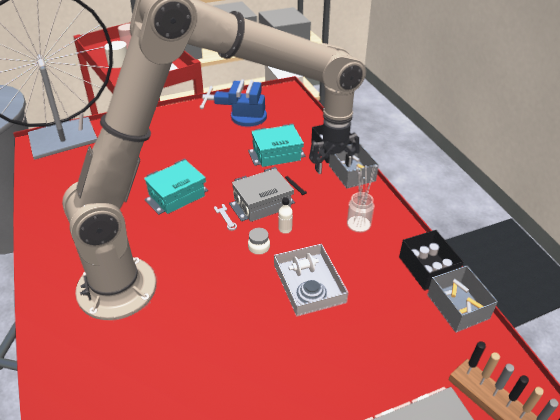

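Three box candidates: grey in scene (335,249) / side (262,193), turquoise in scene (442,217) and (382,367). The grey one fits: bottle on its free-edge side, wrench and lever beside it. I'll enlarge it to confirm and measure.

Run:
```python
from h import *
f=grab('scene'); g=grab('side')
out=[]
for F,(x,y) in((f,(285,195)),(g,(222,160))):
    c=F['img'][y:y+100,x:x+100]; out.append(cv2.resize(c,(400,400),interpolation=cv2.INTER_CUBIC))
    gray=c.max(2)<75
    n,l,s,ce=cv2.connectedComponentsWithStats(gray.astype(np.uint8))
    for i in range(1,n):
        if s[i,4]>25:
            p=np.argwhere(l==i)[:,::-1].astype(np.float32); p+=(x,y)
            r=cv2.minAreaRect(p); print(r,s[i,4],onz(F,[p.mean(0)],.082).round(4))
cv2.imwrite('pics/crop0.png',cv2.cvtColor(np.hstack(out),cv2.COLOR_RGB2BGR))
```

```text
((305.0384216308594, 267.69232177734375), (14.144855499267578, 6.656402111053467), 33.690067291259766) 71 [[0.6192 0.1841 0.082 ]]
((316.58819580078125, 275.3529357910156), (7.202939987182617, 6.859943389892578), 30.963754653930664) 40 [[0.6153 0.216  0.082 ]]
((328.34613037109375, 283.2307434082031), (13.035454750061035, 6.656403064727783), 33.6900634765625) 62 [[0.6134 0.2471 0.082 ]]
((316.0, 165.5), (11.0, 10.0), 90.0) 59 [[0.7346 0.2325 0.082 ]]
((294.6017150878906, 185.470703125), (25.602802276611328, 3.464599609375), 40.23635482788086) 76 [[0.6203 0.1467 0.082 ]]
((285.0, 200.5), (7.0, 6.0), 90.0) 46 [[0.5603 0.0895 0.082 ]]
```

View pics/crop0.png

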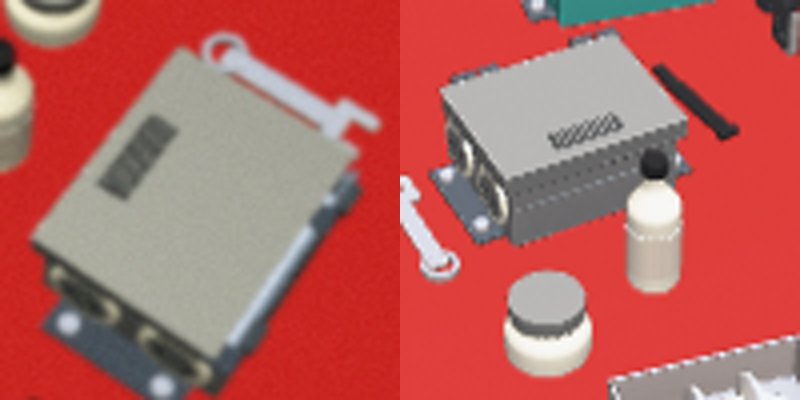

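The crop shows the grey closed box, with the pad near scene (319,234) and side (268,192). The free edge is on the bottle side.

Run:
```python
from h import *
S=np.array([(180,48),(358,152),(213,358),(33,238),(138,157)])/4-.375+(285,195)
T=np.array([(110,180),(41,92),(214,33),(287,125),(186,131)])/4-.375+(222,160)
f=grab('scene');g=grab('side')
for F,P in((f,S),(g,T)):
    X=onz(F,P,.082); print(X.round(4).tolist())
    c=X[:4].mean(0); ex=(X[2]+X[3]-X[0]-X[1])/2; ey=(X[1]+X[2]-X[0]-X[3])/2
    print('c',c,'len',np.linalg.norm(ex),np.linalg.norm(ey),'yaw',np.arctan2(ex[1],ex[0]),np.arctan2(ey[1],ey[0])-np.pi/2)
    # bottle base/cap
Sb=[(285,208)];print('bottle cap top', onz(f,Sb,.125), onz(g,[(285.5,199.5)],.125))
```

```text
[[0.4514, 0.1206, 0.082], [0.4352, 0.2487, 0.082], [0.599, 0.2651, 0.082], [0.6127, 0.1389, 0.082], [0.5291, 0.1506, 0.082]]
c [0.52454638 0.19334494 0.082     ] len 0.16345344731145323 0.12799539117048164 yaw 0.10639740095219635 0.11708433458365475
[[0.4493, 0.1136, 0.082], [0.4324, 0.239, 0.082], [0.5936, 0.2626, 0.082], [0.604, 0.126, 0.082], [0.5257, 0.1484, 0.082]]
c [0.5198258  0.18531067 0.082     ] len 0.15897101151629262 0.13171754479154174 yaw 0.11350378304341976 0.10448077286222035
bottle cap top [[0.54976795 0.05617805 0.125     ]] [[0.54510614 0.04821579 0.125     ]]
```

Request:
send_rows(
  motion=[
    {"dp": [-0.03,0.03,0],"rot": [0,0,0.022],"grip": 0},
    {"dp": [-0.03,0.03,0],"rot": [0,0,0.022],"grip": 0},
    {"dp": [-0.03,0.03,0],"rot": [0,0,0.022],"grip": 0},
    {"dp": [-0.03,0.03,0],"rot": [0,0,0.022],"grip": 0},
    {"dp": [-0.028,0.028,0],"rot": [0,0,0.022],"grip": 0},
    {"dp": [0,0,-0.03],"rot": [0,0,0],"grip": 0},
    {"dp": [0,0,-0.03],"rot": [0,0,0],"grip": 0},
    {"dp": [0,0,-0.03],"rot": [0,0,0],"grip": 0},
    {"dp": [0,0,0],"rot": [0,0,0],"grip": 0},
    {"dp": [0,0,0],"rot": [0,0,0],"grip": 0},
  ],
)

```text
clock: 1.55
tcp_pos: [0.5225, 0.1527, 0.141]
orientation: [-3.135, -0.18, -0.007]
contact_force: [-0.4, 0.1, 0.6]
grip_width: 0.0002
```

Run:
```python
from h import *
o=get_obs(); print(o['tcp_pos'],o['contact_force'])
f=grab('scene');g=grab('side');w=grab('wrist')
tp=o['tcp_pos']
tiles=[]
for F,(x,y) in((f,(260,180)),(g,(215,140))):
    im=F['img'].copy()
    for X in([.527,.148,.082],tp): 
        u=proj(F,X)[0]; cv2.circle(im,tuple(int(v) for v in u),1,(0,255,0),-1)
    tiles.append(cv2.resize(im[y:y+100,x:x+100],(400,400),interpolation=cv2.INTER_CUBIC))
wi=cv2.resize(w['img'],(267,200)); 
cv2.imwrite('pics/b.png',cv2.cvtColor(np.hstack(tiles),cv2.COLOR_RGB2BGR)); save(w,'w.png')
```

```text
[0.52248281 0.15268974 0.14095464] [-0.40870832  0.07317381  0.62397634]
```

View pics/b.png

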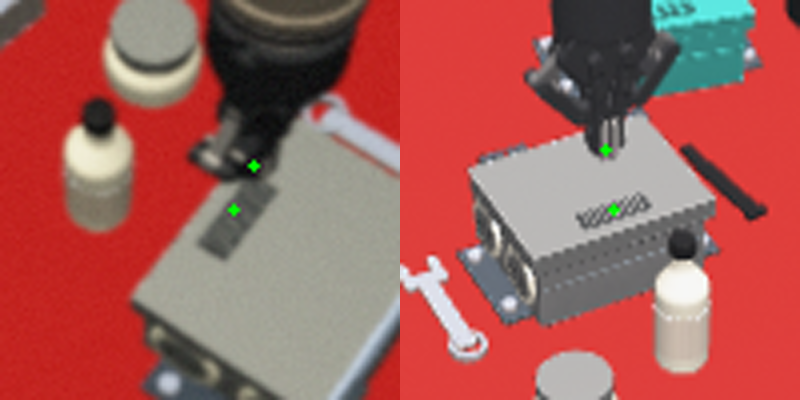

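View pics/w.png

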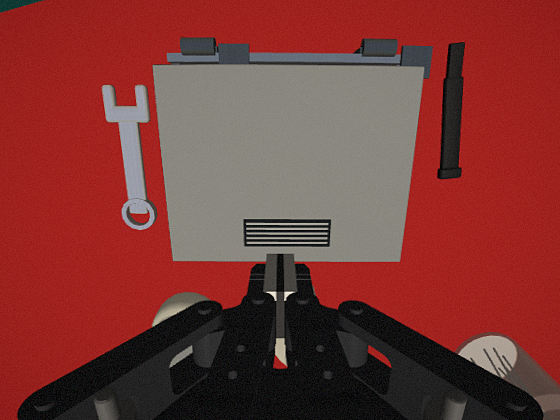

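Pad centre is at (287,233) in the wrist view, and the lid edges are level, so the yaw is good. I'll cast the wrist view onto z = 82 mm.

Run:
```python
from h import *
w=grab('wrist')
X=onz(w,[(287,233),(173,261.5),(401.5,262),(423,67),(153,66)],.082);print(X.round(4))
e=X[2]-X[1];print(np.arctan2(e[1],e[0]),np.linalg.norm(e),np.linalg.norm(X[3]-X[4]))
```

```text
[[0.5281 0.1505 0.082 ]
 [0.4496 0.1194 0.082 ]
 [0.613  0.1374 0.082 ]
 [0.5964 0.2659 0.082 ]
 [0.4357 0.2476 0.082 ]]
0.1097554300697041 0.16440487912636528 0.1617988355809509
```

Request:
send_rows(
  motion=[
    {"dp": [0.0055,-0.0025,-0.025],"rot": [0,0,0],"grip": 0},
    {"dp": [0,0,-0.02],"rot": [0,0,0],"grip": 0},
    {"dp": [0,0,0],"rot": [0,0,0],"grip": 0},
    {"dp": [0,0,-0.008],"rot": [0,0,0],"grip": 0},
    {"dp": [0,0,0],"rot": [0,0,0],"grip": 0},
  ],
)

```text
clock: 2.38
tcp_pos: [0.5312, 0.1511, 0.0912]
orientation: [-3.133, -0.179, -0.02]
contact_force: [0.1, -1.1, 0.3]
grip_width: -0.0
```

Request:
send_rows(
  motion=[
    {"dp": [-0.002,-0.001,-0.006],"rot": [0,0,0],"grip": 0},
    {"dp": [0,0,-0.005],"rot": [0,0,0],"grip": 0},
    {"dp": [0,0,-0.004],"rot": [0,0,0],"grip": 0},
  ],
)

```text
clock: 2.75
tcp_pos: [0.5299, 0.1501, 0.0767]
orientation: [-3.132, -0.178, -0.023]
contact_force: [0.3, 0.2, 1.8]
grip_width: 0.0003
```

Request:
send_rows(
  motion=[
    {"dp": [0,0,-0.003],"rot": [0,0,0],"grip": 0},
    {"dp": [0,0,-0.003],"rot": [0,0,0],"grip": 0},
  ],
)

```text
clock: 3.0
tcp_pos: [0.5303, 0.1501, 0.0746]
orientation: [-3.133, -0.177, -0.023]
contact_force: [-14.7, -4.3, 45.2]
grip_width: -0.0003
```

Stop felt. Now release fast, straight up and clear of the sweep.

Request:
send_rows(
  motion=[
    {"dp": [0,0,0.05],"rot": [0,0,0],"grip": 0},
    {"dp": [0,0,0.06],"rot": [0,0,0],"grip": 0},
    {"dp": [0,0,0.06],"rot": [0,0,0],"grip": 0},
    {"dp": [0,0,0.05],"rot": [0,0,0],"grip": 0},
    {"dp": [0,0,0.01],"rot": [0,0,0],"grip": 0},
    {"dp": [0,0,0],"rot": [0,0,0],"grip": 0},
    {"dp": [0,0,0],"rot": [0,0,0],"grip": 0},
    {"dp": [0,0,0],"rot": [0,0,0],"grip": 0},
    {"dp": [0,0,0],"rot": [0,0,0],"grip": 0},
    {"dp": [0,0,0],"rot": [0,0,0],"grip": 0},
    {"dp": [0,0,0],"rot": [0,0,0],"grip": 0},
    {"dp": [0,0,0],"rot": [0,0,0],"grip": 0},
    {"dp": [0,0,0],"rot": [0,0,0],"grip": 0},
    {"dp": [0,0,0],"rot": [0,0,0],"grip": 0},
    {"dp": [0,0,0],"rot": [0,0,0],"grip": 0},
  ],
)

```text
clock: 4.88
tcp_pos: [0.5266, 0.1494, 0.3058]
orientation: [-3.135, -0.179, -0.01]
contact_force: [-0.6, 0.5, -0.8]
grip_width: -0.0001
```

Run:
```python
from h import *
f=grab('side');w=grab('wrist')
a=cv2.resize(f['img'][130:230,205:305],(420,420),interpolation=cv2.INTER_CUBIC)
b=w['img'][:, 90:470]
cv2.imwrite('pics/c.png',cv2.cvtColor(np.hstack([a,b]),cv2.COLOR_RGB2BGR)); print(get_obs()['tcp_pos'])
```

```text
[0.52664006 0.14940569 0.30574039]
```

View pics/c.png

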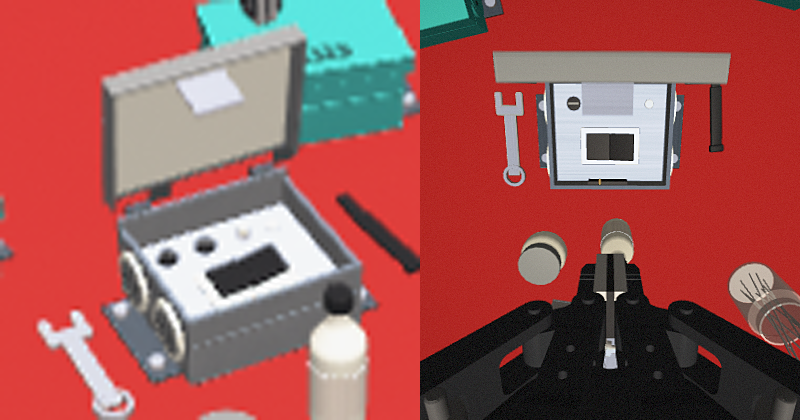

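Lid fully open, and the paddle spans wrist (256–304, 133–160). Check the rocker point against the ray.

Run:
```python
from h import *
w=grab('wrist')
print(onz(w,[(280,146.5)],.052),onz(w,[(292,147)],.057), onz(w,[(304,147)],.058))
O=np.array([.523,.1955]);ex=np.array([.994,.11]);ey=np.array([-.11,.994])
print('pivot',O-.012*ey,'raised',O+.02*ex-.012*ey,'hinge',O+.073*ey)
X=np.r_[O+.02*ex-.012*ey,.057];print(proj(w,X),get_obs()['tcp_pos'])
```

```text
[[0.5243968 0.1849609 0.052    ]] [[0.53912178 0.18657727 0.057     ]] [[0.55378814 0.18838019 0.058     ]]
pivot [0.52432  0.183572] raised [0.5442   0.185772] hinge [0.51497  0.268062]
[[295.98423641 148.12756794]] [0.52664477 0.14941447 0.30573416]
```

Request:
send_rows(
  motion=[
    {"dp": [0.01,0.018,0],"rot": [0,0,0],"grip": 0},
    {"dp": [0.009,0.018,-0.02],"rot": [0,0,0],"grip": 0},
    {"dp": [0,0,-0.06],"rot": [0,0,0],"grip": 0},
    {"dp": [0,0,-0.06],"rot": [0,0,0],"grip": 0},
    {"dp": [0,0,-0.04],"rot": [0,0,0],"grip": 0},
    {"dp": [0,0,0],"rot": [0,0,0],"grip": 0},
    {"dp": [0,0,0],"rot": [0,0,0],"grip": 0},
  ],
)

```text
clock: 5.9
tcp_pos: [0.5505, 0.1962, 0.1237]
orientation: [-3.128, -0.186, -0.022]
contact_force: [-0.7, 0.5, 0.6]
grip_width: -0.0002
```

Request:
send_rows(
  motion=[
    {"dp": [-0.004,-0.008,-0.01],"rot": [0,0,0],"grip": 0},
    {"dp": [0,0,-0.02],"rot": [0,0,0],"grip": 0},
    {"dp": [0,0,-0.008],"rot": [0,0,0],"grip": 0},
    {"dp": [0,0,0],"rot": [0,0,0],"grip": 0},
  ],
)

```text
clock: 6.4
tcp_pos: [0.5499, 0.1883, 0.0899]
orientation: [-3.125, -0.184, -0.037]
contact_force: [0.1, 0.1, -0.7]
grip_width: -0.0001
```

Request:
send_rows(
  motion=[
    {"dp": [-0.005,-0.002,-0.01],"rot": [0,0,0],"grip": 0},
    {"dp": [0,0,-0.008],"rot": [0,0,0],"grip": 0},
    {"dp": [0,0,-0.005],"rot": [0,0,0],"grip": 0},
    {"dp": [0,0,-0.003],"rot": [0,0,0],"grip": 0},
  ],
)

```text
clock: 6.9
tcp_pos: [0.5454, 0.1863, 0.0638]
orientation: [-3.124, -0.183, -0.04]
contact_force: [0.4, -0.6, -0.8]
grip_width: 0.0
```

Request:
send_rows(
  motion=[
    {"dp": [0,0,-0.003],"rot": [0,0,0],"grip": 0},
    {"dp": [0,0,-0.003],"rot": [0,0,0],"grip": 0},
    {"dp": [0,0,-0.003],"rot": [0,0,0],"grip": 0},
  ],
)

```text
clock: 7.28
tcp_pos: [0.5463, 0.1865, 0.0549]
orientation: [-3.123, -0.183, -0.043]
contact_force: [0.7, -0.1, 2.1]
grip_width: 0.0001
```

Request:
send_rows(
  motion=[
    {"dp": [0,0,-0.003],"rot": [0,0,0],"grip": 0},
    {"dp": [0,0,-0.002],"rot": [0,0,0],"grip": 0},
  ],
)

```text
clock: 7.52
tcp_pos: [0.5467, 0.1867, 0.0515]
orientation: [-3.123, -0.183, -0.044]
contact_force: [-8.5, -4.1, 31.4]
grip_width: -0.0002
```

Stop reached at the "on" height. Rise and check.

Request:
send_rows(
  motion=[
    {"dp": [0,0,0.03],"rot": [0,0,0],"grip": 0},
    {"dp": [0,-0.01,0.06],"rot": [0,0,0],"grip": 0},
    {"dp": [0,-0.01,0.06],"rot": [0,0,0],"grip": 0},
    {"dp": [0,-0.01,0.06],"rot": [0,0,0],"grip": 0},
    {"dp": [0,0,0.03],"rot": [0,0,0],"grip": 0},
    {"dp": [0,0,0],"rot": [0,0,0],"grip": 0},
    {"dp": [0,0,0],"rot": [0,0,0],"grip": 0},
  ],
)

```text
clock: 8.4
tcp_pos: [0.5436, 0.1553, 0.2968]
orientation: [-3.124, -0.184, -0.038]
contact_force: [0.2, 0.2, -0.6]
grip_width: 0.0
```

Run:
```python
from h import *
f=grab('side');w=grab('wrist');o=get_obs()
O=np.array([.523,.1955]);ex=np.array([.994,.11]);ey=np.array([-.11,.994])
b=w['img'].copy()
a=cv2.resize(f['img'][130:230,205:305],(420,420),interpolation=cv2.INTER_CUBIC)
cv2.imwrite('pics/d.png',cv2.cvtColor(np.hstack([a,b[:,90:470]]),cv2.COLOR_RGB2BGR)); print(o['tcp_pos'],o['orientation'])
# closing path in world: fingertip corner on outer face, r from hinge
H=O+.073*ey
for th in (1.75,1.5,1.25,1.0,.75,.5,.25,0,-.058):
    r=.122; y=-r*np.cos(th)+.008*np.sin(th)+.011*np.sin(max(th,0)); z=.074+r*np.sin(th)+.008*np.cos(th)
    print(th,np.r_[H+y*ey+.0*ex,z].round(3))
```

```text
[0.54349116 0.15538613 0.29642944] [-3.12426678 -0.18476509 -0.0370375 ]
1.75 [0.511 0.308 0.193]
1.5 [0.514 0.278 0.196]
1.25 [0.517 0.248 0.192]
1.0 [0.52  0.218 0.181]
0.75 [0.523 0.192 0.163]
0.5 [0.526 0.171 0.14 ]
0.25 [0.527 0.155 0.112]
0 [0.528 0.147 0.082]
-0.058 [0.528 0.147 0.075]
```

View pics/d.png

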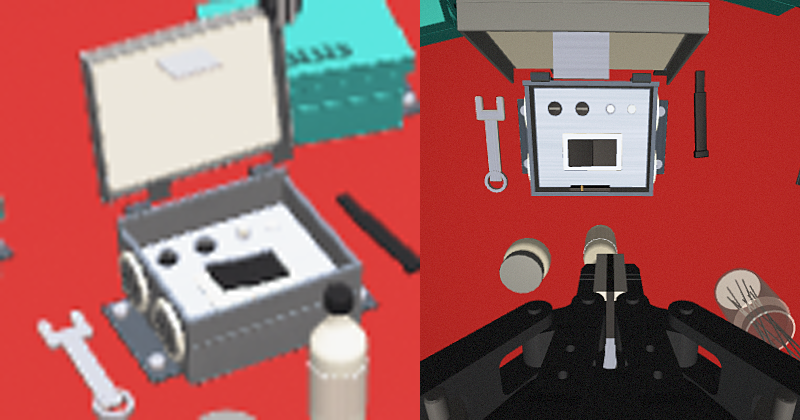

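Run:
```python
import cv2,numpy as np
c=cv2.imread('pics/c.png');d=cv2.imread('pics/d.png')
a=cv2.resize(c[120:170,575:645],(0,0),fx=5,fy=5,interpolation=cv2.INTER_CUBIC)
b=cv2.resize(d[127:177,557:627],(0,0),fx=5,fy=5,interpolation=cv2.INTER_CUBIC)
cv2.imwrite('pics/e.png',np.clip(np.hstack([a,b])*1.3,0,255).astype(np.uint8))
print(c[140:155,588:634].mean((0,2)).round().astype(int),d[143:163,568:618].mean((0,2)).round().astype(int))
```

```text
[61 64 66 66 66 68 66 69 68 69 69 70 70 70 71 70 72 74 72 74 78 41 36 46
 44 46 47 47 45 48 48 49 49 50 50 50 50 52 52 52 52 55 53 55 46 41] [ 88  46  59  61  60  60  59  58  58  57  56  56  56  56  53  55  52  54
  53  51  51  50  50  53  33  66  78  76  75  75  75  74  74  74  74  74
  72  73  73  71  72  72  71  72  70  70  67  56 141 249]
```

View pics/e.png

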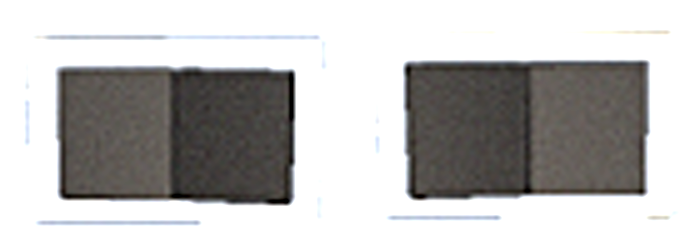

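The shading of the halves has swapped, so the rocker is over. Now go over the lid to its outer side.

Request:
send_rows(
  motion=[
    {"dp": [-0.005,0.035,0.01],"rot": [0,0.012,0],"grip": 0},
    {"dp": [-0.005,0.04,0],"rot": [0,0.012,0],"grip": 0},
    {"dp": [-0.005,0.04,0],"rot": [0,0,0],"grip": 0},
    {"dp": [-0.005,0.04,0],"rot": [0,0,0],"grip": 0},
    {"dp": [-0.005,0.025,0],"rot": [0,0,0],"grip": 0},
    {"dp": [0,0,0],"rot": [0,0,0],"grip": 0},
    {"dp": [0,0,0],"rot": [0,0,0],"grip": 0},
  ],
)

```text
clock: 9.38
tcp_pos: [0.5137, 0.3371, 0.2947]
orientation: [-3.133, -0.182, 0.028]
contact_force: [0.7, -0.3, -0.1]
grip_width: -0.0004
```

Request:
send_rows(
  motion=[
    {"dp": [0,0.01,0],"rot": [0,-0.01,0],"grip": 0},
    {"dp": [0,0,-0.03],"rot": [0,0,0],"grip": 0},
    {"dp": [0,0,-0.04],"rot": [0,0,0],"grip": 0},
    {"dp": [0,0,-0.03],"rot": [0,0,0],"grip": 0},
    {"dp": [0,0,0],"rot": [0,0,0],"grip": 0},
    {"dp": [0,0,0],"rot": [0,0,0],"grip": 0},
  ],
)

```text
clock: 10.12
tcp_pos: [0.5169, 0.3446, 0.1942]
orientation: [-3.133, -0.171, 0.004]
contact_force: [0.4, 0.1, 0.2]
grip_width: 0.0001
```

Request:
send_rows(
  motion=[
    {"dp": [0,-0.015,-0.004],"rot": [0,0,0],"grip": 0},
    {"dp": [0,-0.015,0],"rot": [0,0,0],"grip": 0},
    {"dp": [0,-0.01,0],"rot": [0,0,0],"grip": 0},
    {"dp": [0,-0.01,0],"rot": [0,0,0],"grip": 0},
    {"dp": [0,-0.01,0],"rot": [0,0,0],"grip": 0},
    {"dp": [0,-0.01,0],"rot": [0,0,0],"grip": 0},
  ],
)

```text
clock: 10.88
tcp_pos: [0.5195, 0.2717, 0.1947]
orientation: [-3.128, -0.169, -0.009]
contact_force: [1.4, 1.7, -1.0]
grip_width: 0.0001
```

Request:
send_rows(
  motion=[
    {"dp": [0,-0.01,-0.002],"rot": [0,0,0],"grip": 0},
    {"dp": [0,-0.01,-0.002],"rot": [0,0,0],"grip": 0},
    {"dp": [0,-0.01,-0.003],"rot": [0,0,0],"grip": 0},
    {"dp": [0,-0.01,-0.004],"rot": [0,0,0],"grip": 0},
    {"dp": [0,-0.01,-0.005],"rot": [0,0,0],"grip": 0},
  ],
)

```text
clock: 11.5
tcp_pos: [0.5197, 0.2184, 0.1779]
orientation: [-3.128, -0.17, -0.01]
contact_force: [0.6, 0.4, 0.2]
grip_width: -0.0005
```

Request:
send_rows(
  motion=[
    {"dp": [0,-0.009,-0.005],"rot": [0,0,0],"grip": 0},
    {"dp": [0,-0.009,-0.006],"rot": [0,0,0],"grip": 0},
    {"dp": [0,-0.008,-0.007],"rot": [0,0,0],"grip": 0},
    {"dp": [0,-0.006,-0.007],"rot": [0,0,0],"grip": 0},
  ],
)

```text
clock: 12.0
tcp_pos: [0.5195, 0.1835, 0.1509]
orientation: [-3.129, -0.169, -0.009]
contact_force: [2.0, 1.2, 1.2]
grip_width: 0.0001
```

Run:
```python
from h import *
f=grab('side');g=grab('scene')
a=cv2.resize(f['img'][130:230,205:305],(400,400),interpolation=cv2.INTER_CUBIC)
b=cv2.resize(g['img'][180:280,280:380],(400,400),interpolation=cv2.INTER_CUBIC)
cv2.imwrite('pics/g.png',cv2.cvtColor(np.hstack([a,b]),cv2.COLOR_RGB2BGR))
o=get_obs();print(o['tcp_pos'],o['contact_force'],o['orientation'])
```

```text
[0.51873509 0.18273143 0.15024859] [-0.47015933 -0.16785244  0.31303277] [-3.12977712 -0.16745419 -0.00556934]
```

View pics/g.png

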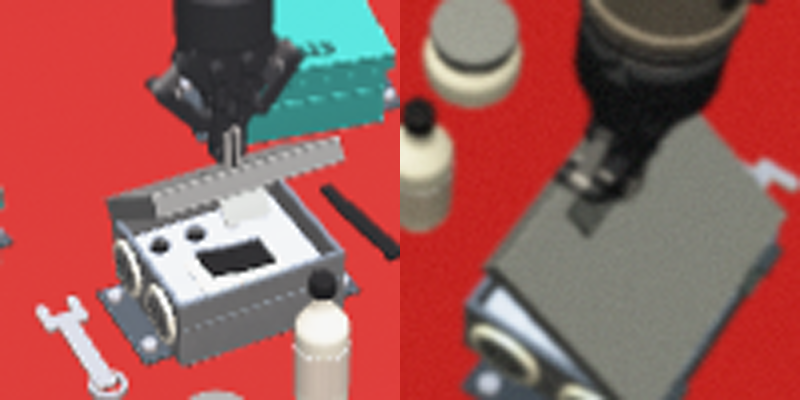

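The lid is being pushed down by the tip on its outer face near the pad. Continue.

Request:
send_rows(
  motion=[
    {"dp": [0.002,-0.007,-0.008],"rot": [0,0,0],"grip": 0},
    {"dp": [0.002,-0.006,-0.009],"rot": [0,0,0],"grip": 0},
    {"dp": [0.002,-0.005,-0.009],"rot": [0,0,0],"grip": 0},
    {"dp": [0.001,-0.004,-0.01],"rot": [0,0,0],"grip": 0},
    {"dp": [0,-0.003,-0.01],"rot": [0,0,0],"grip": 0},
    {"dp": [0,-0.001,-0.008],"rot": [0,0,0],"grip": 0},
  ],
)

```text
clock: 12.85
tcp_pos: [0.5257, 0.1555, 0.0925]
orientation: [-3.13, -0.169, -0.004]
contact_force: [-0.3, -0.2, 1.7]
grip_width: 0.0002
```

Request:
send_rows(
  motion=[
    {"dp": [0.001,-0.003,-0.006],"rot": [0,0,0],"grip": 0},
    {"dp": [0,-0.002,-0.005],"rot": [0,0,0],"grip": 0},
    {"dp": [0,0,-0.003],"rot": [0,0,0],"grip": 0},
    {"dp": [0,0,-0.002],"rot": [0,0,0],"grip": 0},
  ],
)

```text
clock: 13.35
tcp_pos: [0.5269, 0.1503, 0.0753]
orientation: [-3.13, -0.169, -0.004]
contact_force: [-2.8, -0.0, 10.9]
grip_width: -0.0001
```

Request:
send_rows(
  motion=[
    {"dp": [0,0,-0.003],"rot": [0,0,0],"grip": 0},
  ],
)

```text
clock: 13.48
tcp_pos: [0.5272, 0.1504, 0.0747]
orientation: [-3.13, -0.169, -0.005]
contact_force: [-13.0, -4.2, 45.3]
grip_width: -0.0001
```

Firm stop, same as the first press. Release and rise straight up.

Request:
send_rows(
  motion=[
    {"dp": [0,0,0.02],"rot": [0,0,0],"grip": 0},
    {"dp": [0,0,0.04],"rot": [0,0,0],"grip": 0},
    {"dp": [0,0,0.06],"rot": [0,0,0],"grip": 0},
    {"dp": [0,0,0.06],"rot": [0,0,0],"grip": 0},
    {"dp": [0,0,0.04],"rot": [0,0,0],"grip": 0},
    {"dp": [0,0,0],"rot": [0,0,0],"grip": 0},
    {"dp": [0,0,0],"rot": [0,0,0],"grip": 0},
    {"dp": [0,0,0],"rot": [0,0,0],"grip": 0},
    {"dp": [0,0,0],"rot": [0,0,0],"grip": 0},
    {"dp": [0,0,0],"rot": [0,0,0],"grip": 0},
  ],
)

```text
clock: 14.72
tcp_pos: [0.5235, 0.1487, 0.2983]
orientation: [-3.133, -0.17, 0.005]
contact_force: [0.0, -0.2, 0.3]
grip_width: -0.0002
```

Run:
```python
from h import *
f=grab('side');w=grab('wrist')
a=cv2.resize(f['img'][130:230,205:305],(420,420),interpolation=cv2.INTER_CUBIC)
cv2.imwrite('pics/i.png',cv2.cvtColor(np.hstack([a,w['img'][:,90:470]]),cv2.COLOR_RGB2BGR))
o=get_obs();print(o['tcp_pos'],o['contact_force'])
```

```text
[0.52357405 0.14869359 0.29851011] [-0.08284255  0.66638579 -1.11244874]
```

View pics/i.png

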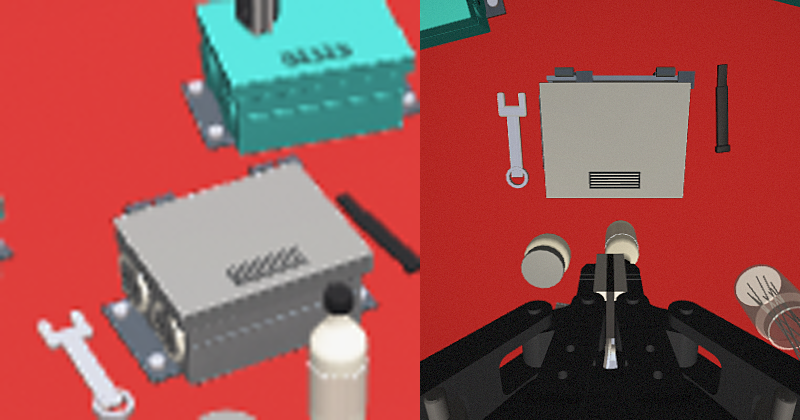

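The lid is shut and level more than 1 s after release, the bystanders have not moved, and the tool is clear.

```bash
python3 -c "
from bench import hand_in; print(hand_in())"
```

```text
the job is handed in; nothing more can be done
None
```

The power box is switched on and its lid is latched shut again. I handed the job in at about 15 s of the 58 s allowed.

- **Lid opened:** I pressed the pad down to its firm stop, with the TCP at 74.6 mm. The lid then swung fully open.
- **Rocker tipped:** I pressed the raised half to its stop at 51.5 mm, close to the 52 mm given for "on". In the wrist pictures before and after, the light and dark halves of the paddle have swapped.
- **Lid closed:** I pushed the lid down from its outer face with the closed fingertips and pressed it to the same stop (74.7 mm).
- **Last check:** About 1 s after release the lid was level and shut. The wrench, lever, bottle, tub and jar showed no visible movement, and the tool was clear at z = 0.30 m. The tray and its contents were not in the final pictures.

**Forces:** the fingertip presses read about 45 N on each lid press and 31 N on the rocker. That is well above the 2–3 N needed, but below the 120 N wrist limit, and only the fingertips touched anything.

**Box position:** the scene and side cameras disagreed by up to 9 mm on where the box was. I settled it with a close-up from the wrist camera, which gave the lid length within 1 mm of the stated 164 mm at its free edge and within about 2 mm at the hinge edge. No check failed.

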